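# Clamp the whetstone in its holder, fine face up

## Robot

A 7-joint arm with a two-finger parallel gripper is mounted at the origin on the work surface. World frame = base frame: x ahead of the robot, y to its left, z up, the work surface at z = 0. Lengths are in mm, angles in rad, forces in N, time in s.
With the tool pointing down it reaches from about 400 to 875 mm from the base axis. Payload 19.3 kg.
Tool frame: the origin (TCP) lies at the very end of the fingers, on their centre line; the grasp point (between the pads) lies 19 mm behind it (grip_point_offset is the z of the grasp point in the tool frame, in mm); z points along the fingers, y is the line along which they close (so a half turn about z gives the same grasp; the last joint's range is limited). The gripper opens to 85 mm and grips with 20 to 120 N. Pads are 22 mm wide; open, the fingers measure 114 mm over their backs; the gripper's body (76 mm by 85 mm) begins 54 mm behind the grasp point. The pads swing forward as they close: fully open they stand 13 mm farther back than shut.
Start: joints at [-1.359, 0.521, -0.036, 1.599, 0.021, 1.021, -0.113], TCP at [173.822, 600.334, 231.291] pointing down, gripper open.
Joint ranges: [-2.91, 2.91], [-0.3, 2.13], [-1.5, 1.42], [0.17, 2.43], [-1.26, 4.41], [0.16, 1.93], [-2.52, 2.52]. Speed limits (rad/s): [1.89, 1.89, 2.39, 2.39, 3.01, 3.01, 3.01].

## Interface

Orientations are given as a 3x3 rotation matrix whose columns are the frame's x, y, z axes.
In Python, from workcell import movep, movel, goto_joints, open_gripper, clamp, wait, inverse_kinematics, read_state, camera, PlanningError, finish_job, grip_point_offset gives the robot as it stands. Calls block until the motion is done:
- movep(position, orientation): joint-space move of the TCP to a pose.
- movel(position, frame=None, max_speed=150, guard=None): straight line of the TCP; frame=None keeps the orientation; max_speed is the mean speed in mm/s. With guard (N) it stops when the force on the tool has changed by that much, and returns True; else False.
- goto_joints(angles): joint-space move.
- open_gripper() and clamp(): open the fingers fully, or close them until they stop; the grip force is fixed at half the most.
- wait(seconds).
- inverse_kinematics(position, orientation): joint angles nearest the present ones, or None.
- read_state(): the state.
- camera(name): name is "side" or "top"; returns a dict with "image" (420x560x3 uint8, blue, green, red), "range_z" (420x560 float32, mm along the optical axis (not along the pixel's ray), 0 where there is no reading), "fx", "fy", "cx", "cy" (pixels), "cam_to_world" (4x4, takes a point from camera to world coordinates). Camera axes: x right, y up, looking along -z (the intrinsics and any distortion apply to the point x, -y, -z); pixel columns grow to the right and rows downward; lengths in mm; the calibration is good to about 2 mm. A picture is of the moment at which its call begins.
A pose or a line that the arm cannot do raises PlanningError and nothing moves.
- finish_job(): hands the job in; it is judged then, once.
The state is a dict: "time": time; "qpos": joint angles; "qvel": joint speeds; "joint_efforts": joint torques, N m; "eef_pos": TCP position; "tool_rot": TCP orientation; "ft_force": force on the tool from outside, world axes, zero at the start; "torque": the same for the moment, N m; "finger_gap": finger opening in mm; "gripper_force": force on a finger pad.
Only numpy, scipy, OpenCV 4.12 (cv2) and the standard library are available. Lean on these libraries where they do the work, as an engineer would, in place of code of your own. Each camera call takes 0.05 s, during which the arm holds its last target. There are 200 camera calls.

## Task

The shears need honing: take the two-tone whetstone out of the drying rack, set it down in the stone holder with its cream, fine face up and both ends fully home on the bed between the jaws, then swing the red cam lever fully shut to clamp it. The stone is brittle, so do not drop it, and leave the other stones and everything else on the bench where they are.

Things in the scene. Friction and masses are not known exactly. Their poses are not given: they have to be found in the camera images.
- stone_center (a point): Centre of the two-tone whetstone, a plain block 150 x 25 x 50 mm (its x, y, z). Its broad face on the +y side is the FINE one, cream; on the -y side the coarse one, dark slate. It starts standing on a long narrow edge in one of the three rack slots (which one varies), z up, centre 35 mm above the table. Lying with the fine face up, its y axis points up.
- stone: The same stone as a whole, rigid and brittle, about 0.42 kg (varies); origin in the middle of the long edge on which it first stands, 25 mm from its centre along -z. Stood on that edge on the table it tips over once it leans more than about 27 degrees.
- stone_rust_center (a point): Centre of a rust-brown whetstone of the same size and axes (both faces alike), standing in another slot of the rack; leave alone.
- stone_green_center (a point): Centre of a grey-green whetstone of the same size and axes (both faces alike), standing in the remaining slot; leave alone.
- rack: Fixed bamboo drying rack, 138 x 215 mm; origin under its centre. Slots along its x at y = -65, 0, +65 mm; stones stand 10 mm above the table on two cross slats (22 mm wide, at x = -58 and +58 mm) with 7 mm thick teeth up to 32 mm above the table, 29 mm clear between them. The middle 90 mm of each slot is open for fingers.
- holder: Fixed stone holder; origin under the middle of the pocket, x along the stone's length. Black base plate x = -135 to +110 mm, y = -50 to +50 mm, top 14 mm above the table. A grey U-shaped jaw at each end (fixed at +x, sliding at -x), the middle open at both sides for fingers: between the jaws' cheeks 105 mm.
- seat (a point): Top of the holder's rubber bed in the middle of the pocket, 34 mm above the table (bed 138 x 44 mm); holder's axes. Pocket 52 mm wide (y) between the cheeks; 154.6 mm long (x = -78.1 to +76.5 mm) with the lever at 0, 3.2 mm shorter per rad. A fully seated stone has its centre 12.5 mm above this point. Either end of the stone may be at either jaw.
- fixed_jaw (a point): Top edge of the fixed jaw's inner end face (x = +76.5 mm in the holder's frame), 46 mm above the table; holder's axes. Each jaw: end wall 20 mm thick and two cheeks 8 mm thick that lap 22 mm over the stone's long sides; all tops are 46 mm above the table (12 mm over the bed) with inner edges rounded 4 mm as a lead-in.
- lever (a joint): Cam lever of the sliding jaw (rad): 0 open, handle along the holder's -x, straight out from its end; 1.571 shut on its stop, handle across the end along the holder's +y; clockwise from above. Stays where left (0.2 N m, 3 N at the knob). Moves the jaw in by 3.2 mm per rad (5 mm in all), biting the stone near the end: 4 to 7 N. Starts between 0 and 0.5.
- lever_knob (a point): Middle of the black upright knob at the end of the red lever handle: 22 mm diameter, 45 to 78 mm above the table, this point 62 mm above it and 66 mm from the pivot axis. Handle 13 mm wide, 36 to 45 mm above the table. The knob can be pushed round by shut fingers.
- lever_pivot (a point): On the lever's vertical pivot axis, 60 mm above the table (holder's frame: x = -112, y = -28 mm); holder's axes. The pivot and eccentric below it reach 49 mm above the table.
- oil_bottle: Amber honing-oil bottle with red cap, 46 mm diameter, 115 mm high, origin under its centre; bystander.
- spray_bottle: Pale blue spray bottle with yellow head, 88 mm diameter, 216 mm high, origin under its centre; bystander.
- yarn_cone: Crimson cone of yarn, 110 mm diameter at the foot, 180 mm high, origin under its centre; bystander.
- brush: Wood-backed pile brush lying wires down, 246 x 66 mm, 34 mm high, handle to its -x; origin on the table below its middle; bystander.
- shears: Red-handled shears lying flat, 270 x 100 mm, 12 mm high, blades to its +x; origin near the rivet; bystander.
Things that resemble listed ones, but are neither listed nor needed, are in the scene too. What is shaped like the stone but orange is not meant.

How it is judged (in metres and radians):
On the way:
1. the stone lies flat and fully down on the holder's bed between the jaws, fine face up, while the lever is still open (below 0.8 rad) (z of stone_center in the frame of seat between 0.01 and 0.015 m and x of stone_center in the frame of seat between -0.004 and 0.004 m and y of stone_center in the frame of seat between -0.003 and 0.003 m and angle between the x axis of stone_center and the x axis of seat, either way round below 0.05 rad and angle between stone_center's own y axis and vertical below 0.05 rad and value of joint lever below 0.8 rad), for 0.2 s.
At the end, for the whole second after the job is handed in: The stone rests on the bed between the jaws, released, cream face up: level and in line with the holder within 0.05 rad, centre within 4 mm lengthwise and 3 mm sideways of the pocket's middle, 12.5 +- 2.5 mm above the bed; the lever is shut (above 1.48 of 1.571 rad) (z of stone_center in the frame of seat between 0.01 and 0.015 m and x of stone_center in the frame of seat between -0.004 and 0.004 m and y of stone_center in the frame of seat between -0.003 and 0.003 m and angle between the x axis of stone_center and the x axis of seat, either way round below 0.05 rad and angle between stone_center's own y axis and vertical below 0.05 rad and value of joint lever above 1.48 rad and linear speed of stone below 0.01 m/s); the robot touches nothing.
It fails at once if the stone is dropped: it falls freely by more than about 40 mm (faster than 0.9 m/s while the fingers do not touch it) (linear speed of stone above 0.9 m/s and contact force between the fingers and stone below 0.05 N).
It fails at once if another stone or a bystander is moved by more than 20 mm (distance of any of stone_rust_center, stone_green_center, oil_bottle, spray_bottle, yarn_cone, brush, shears from where it was at the start of the episode above 0.02 m).
It also fails if it takes over 58 s, if anything falls off the work surface, if the arm or the gripper's body presses on something with over 40 N, if the wrist force passes 120 N, or if a joint passes its speed limit or range.

## Working session

There is one attempt and no reset: what is moved stays moved. The work goes in short steps, each a Python script; the robot and the scene stay as the last script left them, time stands still between calls to the robot, and variables do not carry over. Pictures are saved under pics/ and viewed, at most 10 in all, crops included, and the job is handed in when it is done.

```bash
ls; mkdir -p pics
cat > h.py <<'E'
import numpy as np, cv2
from workcell import *
def cloud(c):
    z=c["range_z"].astype(float); v,u=np.indices(z.shape)
    P=np.stack([(u-c["cx"])/c["fx"]*z,-(v-c["cy"])/c["fy"]*z,-z,np.ones_like(z)],-1)
    W=(P@np.array(c["cam_to_world"]).T)[...,:3]; W[z<=0]=np.nan
    return W
E
python3 - <<'E'
from h import *
for n in("top","side"):
    c=camera(n); cv2.imwrite(f"pics/{n}0.png",c["image"]); np.savez(f"{n}0.npz",**c)
    print(n,[k for k in c],c["fx"],c["cx"],c["cy"],np.round(c["cam_to_world"],3).tolist())
    W=cloud(c); print((c["range_z"]>0).mean(),W[210,280],{k:c[k] for k in c if 'dist' in k})
s=read_state();print(s["time"],grip_point_offset,s["tool_rot"],s["ft_force"])
E
```

```text
pics
top ['image', 'range_z', 'fx', 'fy', 'cx', 'cy', 'cam_to_world'] 379.77568238741986 279.4707724691496 207.1367879857346 [[-0.027, 0.994, -0.105, 460.031], [-1.0, -0.025, 0.015, 14.544], [0.013, 0.105, 0.994, 1217.305], [0.0, 0.0, 0.0, 1.0]]
0.9961989795918368 [579.14467883  -5.65962654   0.70122564] {}
side ['image', 'range_z', 'fx', 'fy', 'cx', 'cy', 'cam_to_world'] 524.6287935690247 274.87710846369833 214.32623209972925 [[-0.806, -0.375, 0.459, 1446.045], [0.592, -0.528, 0.609, 1169.694], [0.014, 0.762, 0.647, 1313.186], [0.0, 0.0, 0.0, 1.0]]
0.9761947278911565 [489.02866822 -68.8011518    7.15524065] {}
0.1 -18.700000000000003 [[-9.60536595e-01  2.78153542e-01 -2.37742799e-04]
 [ 2.78153639e-01  9.60536067e-01 -1.00850020e-03]
 [-5.21573711e-05 -1.03483038e-03 -9.99999463e-01]] [-0.73455117 -0.10880638 -0.23577045]
```

View pics/top0.png

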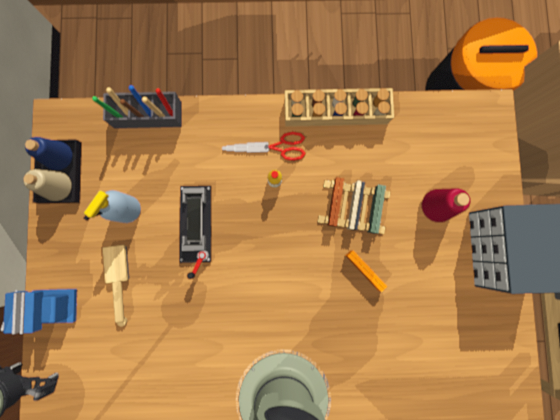

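View pics/side0.png

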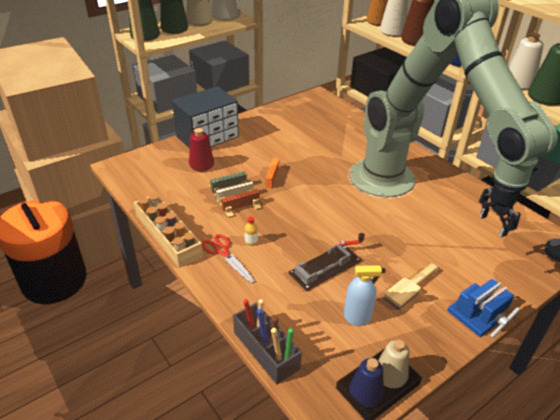

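Candidates: rust stone at top (336,200), two-tone (358,205), green (377,208), and the orange block lying at (366,272). I pick the two-tone one in the middle slot and will check it in a crop. The holder is at (196,222), with the red lever at (198,265).

Run:
```python
from h import *
c=dict(np.load("top0.npz")); s=dict(np.load("side0.npz"))
a=cv2.resize(c["image"][170:245,310:400],None,fx=5,fy=5,interpolation=cv2.INTER_CUBIC)[:, :400]
a=cv2.resize(c["image"][170:245,310:400],(400,333),interpolation=cv2.INTER_CUBIC)
b=cv2.resize(s["image"][160:225,200:278],(400,333),interpolation=cv2.INTER_CUBIC)
d=cv2.resize(c["image"][178:283,170:225],(140,267),interpolation=cv2.INTER_CUBIC)
e=np.zeros((267,800,3),np.uint8); e[:,:140]=d
f=cv2.resize(s["image"][225:295,280:375],(362,267),interpolation=cv2.INTER_CUBIC); e[:,150:512]=f
cv2.imwrite("pics/crop1.png",np.vstack([np.hstack([a,b]),e]))
W=cloud(c)
def rect(m,name):
    P=W[m]; P=P[~np.isnan(P).any(1)]
    r=cv2.minAreaRect(P[:,:2].astype(np.float32)); print(name,len(P),np.round(r[0],1),np.round(r[1],1),round(r[2],1),"med",np.round(np.median(P,0),1))
box=np.zeros(W.shape[:2],bool)
b1=box.copy(); b1[170:245,310:400]=1; Z=W[...,2]
rect(b1&(Z>48)&(Z<75),"stones tops")
k,l,st,ce=cv2.connectedComponentsWithStats((b1&(Z>48)).astype(np.uint8))
for i in range(1,k):
    if st[i,4]>60: rect(l==i,"top%d"%i)
b2=box.copy(); b2[178:264,172:220]=1
rect(b2&(Z>8)&(Z<70),"holder"); rect(b2&(Z>41)&(Z<50),"jaws")
hsv=cv2.cvtColor(c["image"],cv2.COLOR_BGR2HSV)
b3=box.copy(); b3[245:290,180:220]=1
rect(b3&(hsv[...,1]>170)&((hsv[...,0]<8)|(hsv[...,0]>172)),"lever red")
rect(b3&(Z>55),"knob")
```

```text
stones tops 1264 [ 583.2 -242.7] [155.8 150.2] 78.5 med [ 582.  -242.5   59.2]
top1 410 [ 595.8 -178.9] [ 25.5 149.3] 78.8 med [ 594.4 -178.    59.2]
top2 422 [ 583.1 -242.6] [ 26.4 150. ] 77.9 med [ 582.6 -241.6   59.3]
top3 432 [ 570.3 -305.9] [ 25.8 150.2] 77.9 med [ 568.9 -304.8   59.2]
holder 2428 [541.1 264.8] [100.9 244.3] 89.4 med [538.9 260.8  22.7]
jaws 414 [534.6 264.1] [232.2  71.2] 0.7 med [479.2 255.4  45.4]
lever red 70 [413.3 256.5] [19.7 48.5] 63.9 med [413.  253.4  44.6]
knob 52 [383.4 266.2] [19.5 20.5] 82.9 med [383.  265.8  75.8]
```

View pics/crop1.png

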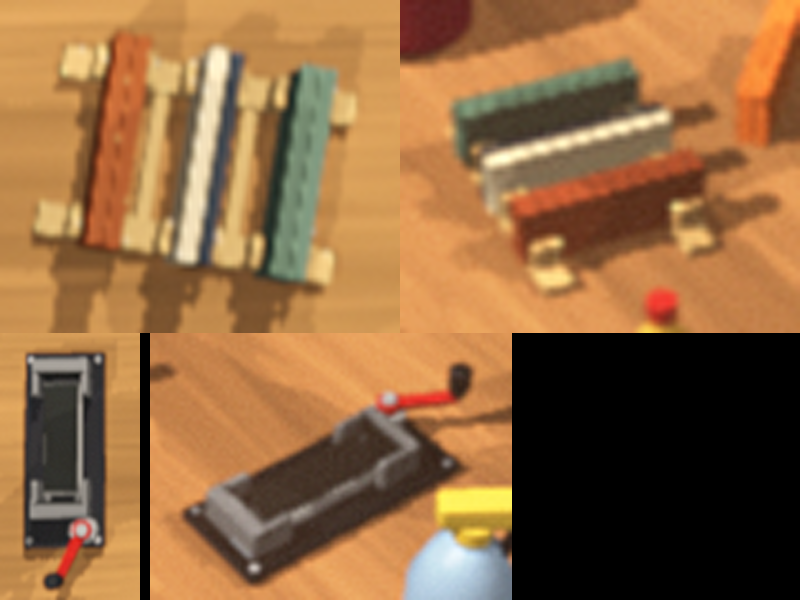

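The crop confirms the two-tone stone in the middle slot, with its cream face on the +y side (image left) and the dark face on the right. The holder's +x points away from the robot and the lever is at about 0.47 rad. 

Opened fingers (114 mm) would hit the neighbouring stones, which leave 105 mm clear. I'll therefore touch down on their tops lightly and take a shallow grip, using the pads' forward swing as they close.

```bash
cat >> h.py <<'E'
def Rdown(a):  # tool down, closing line y = (sin a, cos a, 0)
    y=np.array([np.sin(a),np.cos(a),0]); z=np.array([0,0,-1.]); return np.stack([np.cross(y,z),y,z],1)
def Rx(t): return np.array([[1,0,0],[0,np.cos(t),-np.sin(t)],[0,np.sin(t),np.cos(t)]])
def st(m=""):
    s=read_state(); print(m,round(s["time"],2),np.round(s["eef_pos"],1),"gap",round(float(s["finger_gap"]),1),"gf",np.round(s["gripper_force"],1),"ft",np.round(s["ft_force"],1))
E
python3 - <<'E'
from h import *
R=Rdown(np.radians(11.5))
for t in(0,30,40,50): print(t,inverse_kinematics([520,60,120],Rx(np.radians(t))@Rdown(0)) is not None, inverse_kinematics([520,60,45],Rx(np.radians(t))@Rdown(0)) is not None)
movep([583,-242.5,120],R); st()
movel([583,-242.5,66],max_speed=100)
g=movel([583,-242.5,44],max_speed=20,guard=3); st(g)
E
```

```text
0 True True
30 True True
40 True True
50 True True
 3.39 [ 583.4 -241.7  120. ] gap 85.3 gf 0.0 ft [-0.1 -0.1  0.9]
False 5.33 [ 583.1 -242.5   44.1] gap 85.3 gf 0.0 ft [-0.2 -0.9  0.6]
```

Run:
```python
from h import *
clamp(); st("clamped")
movel([583,-242.5,70],max_speed=60); st()
movel([583,-242.5,200],max_speed=200); st()
c=camera("top"); W=cloud(c); s=camera("side")
cv2.imwrite("pics/lift.png",np.hstack([cv2.resize(c["image"][150:260,290:420],(400,338)),cv2.resize(s["image"][110:240,170:324],(400,338))]))
```

```text
clamped 5.92 [ 583.1 -242.6   44.2] gap 23.5 gf 59.3 ft [-1.3  1.2  5.6]
 6.5 [ 583.1 -242.4   70.1] gap 23.5 gf 59.0 ft [-0.2 -0.7 -3.9]
 7.3 [ 582.5 -242.1  198.7] gap 24.0 gf 59.1 ft [ 0.2 -0.1 -3.7]
```

View pics/lift.png

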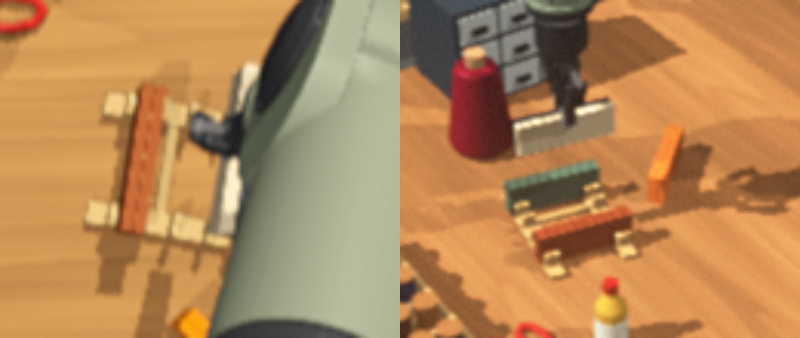

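Run:
```python
from h import *
t=np.radians(38); R=Rx(t)@Rdown(0)
movep([520,60,160],R); st()
h=34*np.cos(t)+12.5*np.sin(t)
movel([520,60,h+8],max_speed=120)
g=movel([520,60,h-4],max_speed=15,guard=5); st((g,h))
c=camera("side"); a=c["image"]
open_gripper(); st("open")
b=camera("side")["image"]
p=np.array(read_state()["eef_pos"]); movel(p-R[:,2]*90,max_speed=80); st()
wait(0.2); d=camera("side")["image"]
f=lambda i:cv2.resize(i[150:270,270:400],(260,240))
cv2.imwrite("pics/lay.png",np.hstack([f(a),f(b),f(d)]))
```

```text
8.55 [520.6  59.  159.9] gap 23.4 gf 59.2 ft [-0.  -0.3 -3.2]
(True, np.float64(34.48813406419927)) 10.25 [520.   60.   34.5] gap 23.3 gf 60.4 ft [ 0.1 -1.5  7.8]
open 10.93 [519.7  60.   34.2] gap 85.7 gf 0.0 ft [-0.3 -0.6  0.3]
 12.25 [519.4   5.  104.8] gap 85.3 gf 0.0 ft [-0.3 -0.  -0.6]
```

View pics/lay.png

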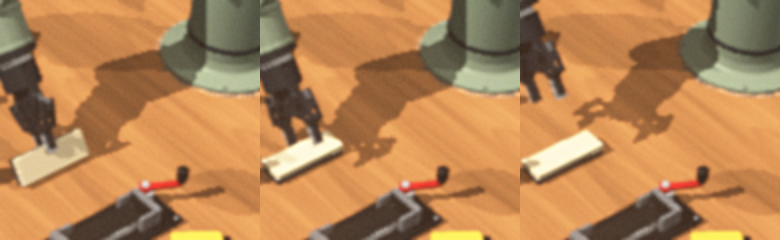

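The first frame shows the stone leaning in the grip; in the last it lies flat with the cream face up. Now I'll measure the stone and the holder in both cameras.

```bash
cat >> h.py <<'E'
def stone_rect(c,zr,box,verbose=1):
    W=cloud(c); hsv=cv2.cvtColor(c["image"],cv2.COLOR_BGR2HSV)
    m=(W[...,2]>zr[0])&(W[...,2]<zr[1])&(W[...,0]>box[0])&(W[...,0]<box[1])&(W[...,1]>box[2])&(W[...,1]<box[3])&(hsv[...,1]<110)&(hsv[...,2]>140)
    P=W[m]; r=cv2.minAreaRect(P[:,:2].astype(np.float32))
    print(len(P),np.round(r[0],1),np.round(r[1],1),round(r[2],2),"z",np.round(np.median(P[:,2]),1)); return m,P
E
python3 - <<'E'
from h import *
R=Rdown(0)
for n in("top","side"):
    c=camera(n); np.savez(n+"1.npz",**c); print(n)
    m,P=stone_rect(c,(15,35),(400,640,0,150))
    W=cloud(c); Z=W[...,2]
    b=(W[...,0]>455)&(W[...,0]<680)&(W[...,1]>200)&(W[...,1]<330)
    # plate
    for nm,lo,hi in(("all",8,60),("jaw tops",42,50)):
        for x0,x1 in((455,680),(455,530),(580,680)):
            q=b&(Z>lo)&(Z<hi)&(W[...,0]>x0)&(W[...,0]<x1); Q=W[q]
            if len(Q)<20: continue
            r=cv2.minAreaRect(Q[:,:2].astype(np.float32)); print(nm,x0,len(Q),np.round(r[0],1),np.round(r[1],1),round(r[2],2),"x",np.round(np.percentile(Q[:,0],[0.5,99.5]),1),"y",np.round(np.percentile(Q[:,1],[.5,99.5]),1))
c=dict(np.load("top1.npz"))
cv2.imwrite("pics/t1.png",cv2.resize(c["image"][170:290,170:310],(700,600),interpolation=cv2.INTER_CUBIC))
E
```

```text
top
715 [520.3  46.3] [149.4  49. ] 0.76 z 24.5
all 455 2055 [559.  264.9] [101.3 207.6] 89.46 x [456.  662.3] y [214.6 314.8]
all 455 770 [492.4 265.5] [ 74.8 101.1] 0.14 x [455.4 529.8] y [215.4 315.2]
all 580 792 [621.4 263.2] [99.  82.9] 89.53 x [580.7 662.8] y [214.2 312.6]
jaw tops 455 335 [554.4 264.9] [ 69.2 192.5] 89.5 x [458.  650.4] y [229.9 298.3]
jaw tops 455 169 [478.6 264.7] [67.8 39.7] 88.45 x [458.  499.3] y [231.3 298.2]
jaw tops 580 166 [628.6 264.2] [69.3 44.1] 89.08 x [607.2 650.6] y [229.7 298.3]
side
416 [525.4  44.2] [157.4  58.6] 0.71 z 24.3
all 455 1460 [563.1 261.3] [116.5 220.1] 87.48 x [457.8 669.3] y [213.5 315. ]
all 455 494 [492.7 263.1] [ 74.5 105.2] 0.18 x [455.7 529.8] y [213.6 314.7]
all 580 658 [626.6 259.4] [115.4  93.2] 89.97 x [580.2 670.5] y [215.3 315.1]
jaw tops 455 180 [556.6 265. ] [ 71.2 202. ] 89.93 x [455.8 657.2] y [229.5 300.3]
jaw tops 455 87 [481.3 264.9] [52.5 70. ] 1.11 x [455.7 507.5] y [229.7 300. ]
jaw tops 580 93 [634.8 264.9] [70.5 44.7] 88.97 x [613.6 657.4] y [229.5 299.8]
```

View pics/t1.png

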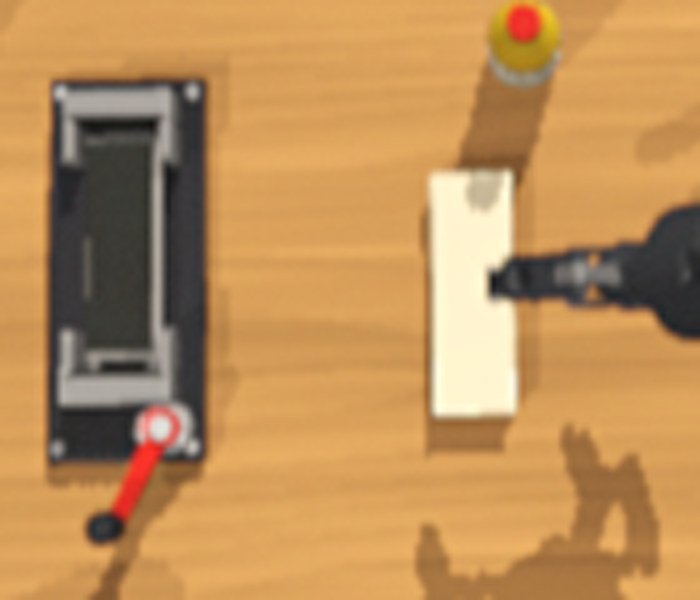

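The stone lies at crop pixels (430–515, 170–415) with the cream face up. The jaws are at (60–175, 88–405), the pivot at (160,428) and the knob at (103,527). I'll refine the holder's yaw by line fits, then regrip the stone across its 50 mm width.

Run:
```python
from h import *
for n in("top1","side1"):
    c=dict(np.load(n+".npz")); W=cloud(c); Z=W[...,2]
    def edges(m,x0,x1,tag):
        Q=W[m]; xs=np.arange(x0,x1,5.); lo=[];hi=[]
        for x in xs:
            y=Q[abs(Q[:,0]-x)<4,1]; lo.append(y.min() if len(y) else np.nan);hi.append(y.max() if len(y) else np.nan)
        for k,e in(("lo",lo),("hi",hi)):
            e=np.array(e);ok=~np.isnan(e);p=np.polyfit(xs[ok],e[ok],1);r=abs(e-np.polyval(p,xs));ok&=r<2;p=np.polyfit(xs[ok],e[ok],1)
            print(n,tag,k,"yaw deg",round(np.degrees(np.arctan(p[0])),2),"y at mid",round(np.polyval(p,(x0+x1)/2),1),ok.sum())
    b=(W[...,0]>400)&(W[...,0]<680)&(W[...,1]>200)&(W[...,1]<330)
    edges(b&(Z>9)&(Z<18),470,640,"plate"); edges(b&(Z>42)&(Z<50),460,650,"jaw")
    hsv=cv2.cvtColor(c["image"],cv2.COLOR_BGR2HSV)
    edges((W[...,0]>430)&(W[...,0]<610)&(W[...,1]>10)&(W[...,1]<90)&(Z>20)&(Z<28),450,590,"stone")
R=Rdown(0)
movep([520.3,46.8,80],R)
movel([520.3,46.8,4],max_speed=120,guard=10); clamp(); st()
movel([520.3,46.8,110],max_speed=120)
movep([554,264.5,110],Rdown(np.radians(-0.5))); st()
c=camera("top"); np.savez("top2.npz",**c)
stone_rect(c,(95,150),(440,670,180,340))
cv2.imwrite("pics/t2.png",cv2.resize(c["image"][150:290,140:280],(600,600),interpolation=cv2.INTER_CUBIC))
```

```text
top1 plate lo yaw deg -0.39 y at mid 216.0 33
top1 plate hi yaw deg -1.08 y at mid 313.0 32
top1 jaw lo yaw deg -1.06 y at mid 231.4 17
top1 jaw hi yaw deg -1.27 y at mid 296.3 14
top1 stone lo yaw deg 0.77 y at mid 23.5 9
top1 stone hi yaw deg 0.5 y at mid 69.6 28Traceback (most recent call last):
  File "<stdin>", line 12, in <module>
  File "<stdin>", line 9, in edges
    raise TypeError("expected non-empty vector for x")
TypeError: expected non-empty vector for x
```

Run:
```python
from h import *
R=Rdown(0)
movep([520.3,46.8,80],R)
movel([520.3,46.8,4],max_speed=120,guard=10); clamp(); st()
movel([520.3,46.8,110],max_speed=120)
movep([554.2,264.3,110],Rdown(np.radians(0.9))); st()   # y=(sin a,cos a): a=+0.9 -> yaw -0.9
movel([554.2,264.3,75],max_speed=120); st()
for n in("top","side"):
    c=camera(n); np.savez(n+"2.npz",**c)
    try: stone_rect(c,(80,115) if 0 else (60,125),(440,670,180,340))
    except Exception as e: print(e)
    cv2.imwrite(f"pics/{n}2.png",c["image"])
a=cv2.resize(cv2.imread("pics/top2.png")[150:290,140:280],(400,400),interpolation=cv2.INTER_CUBIC)
b=cv2.resize(cv2.imread("pics/side2.png")[200:300,270:370],(400,400),interpolation=cv2.INTER_CUBIC)
cv2.imwrite("pics/t2.png",np.hstack([a,b]))
```

```text
15.03 [520.6  46.9   4.7] gap 48.8 gf 61.2 ft [-1.8 -0.6 11. ]
 16.95 [554.  263.9 109.4] gap 48.5 gf 62.5 ft [ 0.6 -0.2 -3.1]
 17.39 [554.4 263.5  75. ] gap 48.8 gf 62.5 ft [ 0.2  0.7 -2.3]
406 [554.  262.5] [ 50. 149.] 88.44 z 94.5
377 [558.8 261.3] [154.7  62.4] 2.73 z 94.3
```

View pics/t2.png

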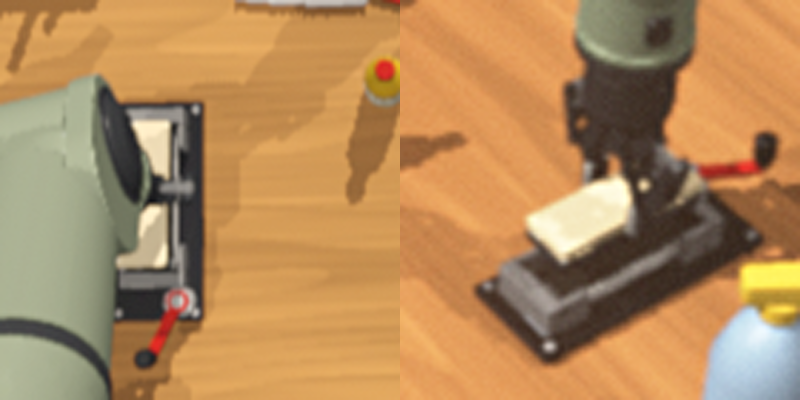

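Run:
```python
from h import *
movel([554.2,264.3,54],max_speed=60,guard=8); wait(0.4); st()
c=camera("top"); np.savez("top3.npz",**c); W=cloud(c); Z=W[...,2]
m,P=stone_rect(c,(60,90),(440,670,180,340))
def lo(m,x0,x1,tag):
    Q=W[m]; xs=np.arange(x0,x1,4.); e=np.array([np.min(Q[abs(Q[:,0]-x)<3,1],initial=999) for x in xs]); ok=e<900
    p=np.polyfit(xs[ok],e[ok],1); ok&=abs(e-np.polyval(p,xs))<1.5; p=np.polyfit(xs[ok],e[ok],1)
    print(tag,"yaw",round(np.degrees(np.arctan(p[0])),2),"lo y@554",round(np.polyval(p,554.),2),ok.sum())
b=(W[...,0]>440)&(W[...,0]<680)&(W[...,1]>200)&(W[...,1]<330)
lo(b&(Z>42)&(Z<50),460,650,"jaw"); lo(b&(Z>9)&(Z<18),450,660,"plate"); lo(m,482,626,"stone")
print("stone x",np.percentile(P[:,0],[.5,99.5]),"jaw x",np.percentile(W[b&(Z>42)&(Z<50)][:,0],[.5,99.5]))
cv2.imwrite("pics/t3.png",cv2.resize(c["image"][175:275,165:240],(600,800),interpolation=cv2.INTER_CUBIC)[:600])
```

```text
18.39 [554.3 264.4  54.2] gap 48.5 gf 62.5 ft [-0.1  0.4 -2.2]
380 [553.8 262.9] [ 47.9 148.3] 88.52 z 73.9
jaw yaw -1.0 lo y@554 232.02 17
plate yaw -0.87 lo y@554 216.58 43
stone yaw -1.13 lo y@554 239.73 31
stone x [479.31080121 627.84010776] jaw x [442.60006815 650.4487964 ]
```

Run:
```python
from h import *
R=Rdown(np.radians(1.0))
movel([555.0,265.5,54],frame=R,max_speed=40); wait(0.2); st()
g=movel([555.0,265.5,37.5],max_speed=20,guard=10); st(g); wait(.2); st()
```

```text
18.89 [555.  265.4  54. ] gap 48.5 gf 62.5 ft [ 0.3  0.3 -3.5]
True 19.61 [554.9 265.   38.8] gap 48.7 gf 64.0 ft [-2.  -1.7  8.8]
 19.81 [554.9 265.   38.8] gap 49.0 gf 64.0 ft [-1.5 -1.1  9.7]
```

Run:
```python
from h import *
open_gripper(); st()
movel([555,265.5,150],max_speed=120)
movep([400,150,180],Rdown(0)); clamp(); st()
c=camera("top"); np.savez("top4.npz",**c); s=camera("side")
W=cloud(c); Z=W[...,2]
m,P=stone_rect(c,(52,70),(440,670,180,340))
for x0 in(485,550,600): 
    q=m&(abs(W[...,0]-x0-10)<15); print(x0,np.round(np.median(Z[q]),1))
q=(W[...,0]>360)&(W[...,0]<410)&(W[...,1]>220)&(W[...,1]<320)&(Z>60)&(Z<85); Q=W[q]; print("knob",np.round((Q.min(0)+Q.max(0))/2,1),len(Q))
a=cv2.resize(c["image"][170:290,160:240],(400,600),interpolation=cv2.INTER_CUBIC)
b=cv2.resize(s["image"][210:300,275:375],(400,360),interpolation=cv2.INTER_CUBIC)
e=np.zeros((600,800,3),np.uint8);e[:,:400]=a;e[:360,400:]=b;cv2.imwrite("pics/t4.png",e)
```

```text
20.27 [554.3 264.5  38.1] gap 85.5 gf 0.0 ft [ 0.3 -0.3 -0. ]
 22.92 [400. 150. 180.] gap -0.1 gf 0.0 ft [ 0.1  1.3 -0. ]
821 [548.9 265.6] [ 54.  156.9] 87.51 z 58.5
485 58.7
550 58.6
600 58.6Traceback (most recent call last):
  File "<stdin>", line 10, in <module>
    return umr_minimum(a, axis, None, out, keepdims, initial, where)
ValueError: zero-size array to reduction operation minimum which has no identity
```

Run:
```python
from h import *
c=dict(np.load("top4.npz")); s=camera("side")
a=cv2.resize(c["image"][170:290,160:240],(400,600),interpolation=cv2.INTER_CUBIC)
b=cv2.resize(s["image"][210:300,275:375],(400,360),interpolation=cv2.INTER_CUBIC)
e=np.zeros((600,800,3),np.uint8);e[:,:400]=a;e[:360,400:]=b;cv2.imwrite("pics/t4.png",e)
```

```text
(no output)
```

View pics/t4.png

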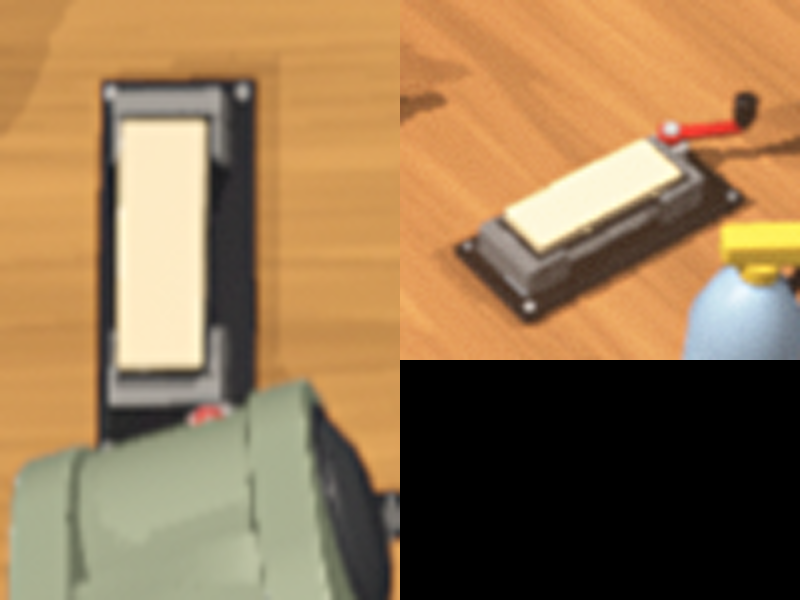

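The stone lies flat in the pocket, cream up, level (58.6 mm at both ends and the middle). The lever is still open, with its knob at side crop (745,108). Next I'll push the knob round with shut fingers.

```bash
cat > push.py <<'E'
from h import *
piv=np.array([442.5,239.4])
def pose(f,back=22,z=52):
    r=np.array([-np.cos(f),np.sin(f)]); t=np.array([np.sin(f),np.cos(f)])
    return np.r_[piv+66*r-back*t,z], Rdown(np.arctan2(-np.cos(f),np.sin(f)))
E
python3 - <<'E'
from push import *
print([inverse_kinematics(*pose(f)) is not None for f in(.25,.45,.8,1.2,1.6)])
p,R=pose(0.35,30,120); movep(p,R); st()
p[2]=52; print(movel(p,max_speed=100,guard=8)); st()
for f in np.r_[0.4:1.45:0.14,1.5,1.57,1.62,1.68]:
    p,R=pose(f)
    g=movel(p,frame=R,max_speed=50,guard=14 if f<1.45 else 18)
    s=read_state(); print(round(f,2),g,np.round(s["eef_pos"],1),np.round(s["ft_force"],1),round(s["time"],1))
    if g: break
E
```

```text
[True, True, True, True, True]
 23.94 [370.5 233.4 120.2] gap -0.2 gf 0.0 ft [-0.5 -0.1 -1.4]
False
 24.77 [370.5 233.9  52.4] gap 0.3 gf 0.0 ft [ 0.2 -0.3  0.1]
0.4 False [373.2 245.   52.3] [ 0.1 -0.4  0.7] 25.1
0.54 False [374.4 254.3  52. ] [-0.1 -0.1 -0. ] 25.5
0.68 False [377.2 263.6  52. ] [ 0.2 -0.2  0.2] 25.8
0.82 False [381.4 272.4  52. ] [ 0.4 -0.5 -0.3] 26.2
0.96 False [386.6 280.6  52. ] [-0.2 -0.7 -0.1] 26.5
1.1 False [392.9 288.   52. ] [-0.4  0.2 -0.1] 26.9
1.24 False [400.2 294.5  52. ] [ 0.9 -0.1 -0.7] 27.2
1.38 False [408.3 299.8  52. ] [-0.2 -1.3 -0.4] 27.5
1.5 False [415.8 303.5  52. ] [ 0.4  0.1 -0.5] 27.9
1.57 False [420.3 305.2  52. ] [-1.4 -0.1 -0.1] 28.1
1.62 False [422.4 306.1  51.8] [-8.  -1.4  3.2] 28.4
1.68 False [422.9 307.   51.3] [-27.7  -1.1  15.2] 28.6
```

Run:
```python
from push import *
p,R=pose(1.57,45); movel(p,max_speed=80); st()
p[2]=170; movel(p,max_speed=150)
movep([450,0,200],Rdown(0)); st()
c=camera("top"); s=camera("side"); W=cloud(c); Z=W[...,2]
stone_rect(c,(53,70),(460,670,180,340))
q=(W[...,0]>360)&(W[...,0]<470)&(W[...,1]>220)&(W[...,1]<340)&(Z>60)&(Z<85); Q=W[q]; print("knob",np.round((Q.min(0)+Q.max(0))/2,1),len(Q))
q=(W[...,0]>420)&(W[...,0]<460)&(W[...,1]>215)&(W[...,1]<260)&(Z>46)&(Z<56); Q=W[q]; print("pivot",np.round((Q.min(0)+Q.max(0))/2,1),len(Q))
a=cv2.resize(c["image"][170:290,160:240],(400,600),interpolation=cv2.INTER_CUBIC)
b=cv2.resize(s["image"][210:300,275:375],(400,360),interpolation=cv2.INTER_CUBIC)
e=np.zeros((600,800,3),np.uint8);e[:,:400]=a;e[:360,400:]=b;cv2.imwrite("pics/t5.png",e)
```

```text
29.14 [397.9 305.6  52.2] gap -0.1 gf 0.0 ft [ 0.3 -0.1 -0.9]
 31.27 [450.1   1.  199.7] gap -0.1 gf 0.0 ft [ 0.5  0.5 -0.4]
812 [556.5 264.6] [ 50.5 147.9] 89.62 z 58.6
knob [442.2 303.6  71.2] 50
pivot [442.8 242.5  49. ] 24
```

View pics/t5.png

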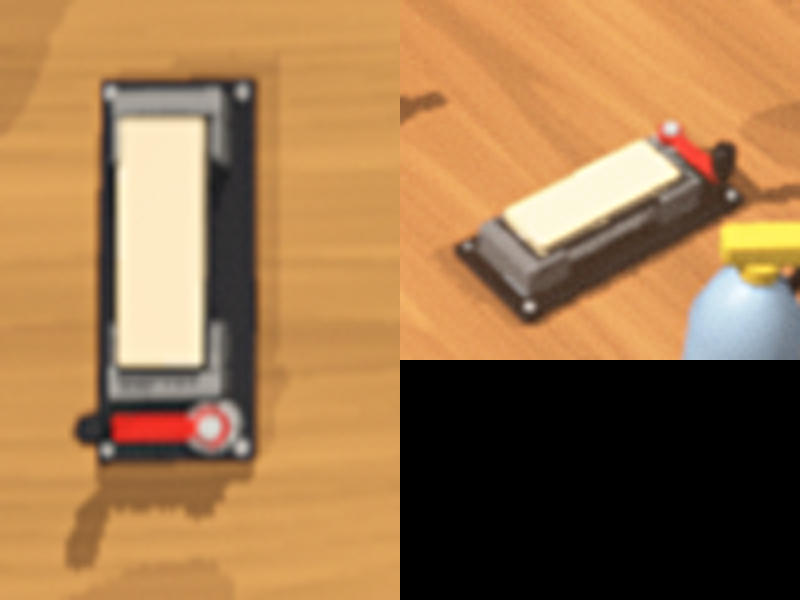

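The lever lies straight across the end: pivot at (210,427), knob at (90,428). It was pressed against its stop with about 28 N. The stone is level between the jaws, and the arm is clear.

```bash
python3 -c "
from h import *
print(finish_job())"
```

```text
the job is handed in; nothing more can be done
None
```

I handed the job in at about 31 s: the two-tone stone lies cream face up and level in the holder, with the lever shut on its stop. The other stones and bystanders were never touched, as far as the pictures show, but I was not shown a verdict.

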